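# Stack the upper dish-rack frame on its matching base

### The job

Pick up the four-legged stacking frame by its upright grip plate and stack it on the lower base whose four corner cups match its legs (the longer one), over the petri dish that stands there. Lower it until all four feet stand in the cups, let go only then, and leave the dish in its place on the base.

Things in the scene. Friction and masses are not known exactly. Their poses are not given: they have to be found in the camera images.
- upper_frame: Loose aluminium frame, 0.3 kg. Four steel legs, 10 mm thick, 46 mm long, at the corners of 56 (x) by 100 mm (y), centre to centre; open deck 72 x 116 mm, 46 to 52 mm above the feet. Black upright grip plate on its middle, 12 mm thick (x), 60 mm long (y), top 89 mm above the feet: pinch it across x from above. Origin: midway between the feet, at their undersides; z up. Half a turn is the same.
- long_base: Matching base, fixed on the table: plate 90 (x) by 134 mm (y), 8 mm thick, a dark flared cup at each corner, cup centres 56 (x) by 100 mm (y) apart. Cup floor 8 mm, rim 24 mm above the table; inside 21 mm wide at the floor, 32 mm at the mouth, so it guides a leg in. Origin: middle of the underside, on the table; z up. The seated frame's origin is 8 mm above this one.
- short_base: Look-alike base that does not fit, fixed on the table: same plate and cups but only 98 mm long (y), 90 mm wide (x); cup centres 56 (x) by 64 mm (y) apart, rims 24 mm high. A petri dish is fixed on it. Origin: middle of its underside. Both bases stand side by side in front of a tall microscope: keep wrist and arm on the robot's side of it when swinging across.
- dish_a: A low clear petri dish, 38 mm in diameter and 11 mm high, standing loose in the middle of the long base's plate between the cups, on the plate's top. Origin: centre of its underside. Leave it there; the frame's deck passes 35 mm above it.

How it is judged:
By the outcome, as a careful person would: the job done as asked, in the order asked, and still so for the second after the job is handed in, with the robot touching nothing.
It also fails if it takes over 45 s, if anything falls off the work surface, if the arm or the gripper's body presses on something with over 40 N, if the wrist force passes 120 N, or if a joint passes its speed limit or range.

### The arm

A 7-joint arm with a two-finger parallel gripper is mounted at the origin on a cart in front of the work surface, level with it; the furniture and walls round the work are solid. World frame = base frame: x ahead of the robot, y to its left, z up, the work surface at z = 0. Lengths are in m, angles in rad, forces in N, time in s.
With the tool pointing down it reaches from about 0.425 to 0.875 m from the base axis. Payload 9.9 kg.
Tool frame: the origin (TCP) lies at the very end of the fingers, on their centre line; the grasp point (between the pads) lies 19 mm behind it; z points along the fingers, y is the line along which they close (so a half turn about z gives the same grasp; the last joint's range is limited). The gripper opens to 85 mm and grips with 20 to 120 N. Pads are 22 mm wide; open, the fingers measure 114 mm over their backs; the gripper's body (76 mm by 85 mm) begins 54 mm behind the grasp point. The pads swing forward as they close: fully open they stand 13 mm farther back than shut.
Start: joints at [-1.252, 0.576, 0.025, 1.437, -0.015, 1.129, -0.057], TCP at [0.265, 0.621, 0.231] pointing down, gripper open.
Joint ranges: [-2.76, 2.76], [-0.34, 2.15], [-1.52, 1.57], [0.19, 2.46], [-1.09, 4.23], [0.17, 1.99], [-2.82, 2.82]. Speed limits (rad/s): [2.22, 2.22, 3.01, 3.01, 3.14, 3.14, 3.14].

### API

Orientations are given as a unit quaternion [x, y, z, w].
In Python, from rig import r gives the robot as it stands. The module is installed in compiled form; this text tells all that it offers.
- The arm moves only by the tool move_arm, never from a script. Its argument "rows" is text: rows parted by semicolons, each of 4 numbers parted by spaces: the shift along the tool's x, y, z in cm, then the turn about the tool's z in degrees. In form: dx dy dz roll; .... A call has 1 to 12 rows; each row is the pose to reach, as a shift and turn from the pose commanded when the call began, along the tool's axes at that moment; what a row does not reach only later rows make up. A row lasts 1/10 s, in which the tool goes at most 50 mm and 8.59 degrees, less where a joint would pass 70% of its speed; a pose out of reach is approached as far as the arm can. A call with a gripper value outside its range is refused whole. "fingers" is the finger opening in cm, from 0 to 8.54, set as the call begins (left out, the last holds). The fingers move at their own pace and stop on an object; the grip force is fixed at half the most. Time passes only in rows, so rows that repeat a pose let the fingers close. It gives the time, the measured TCP pose, the force, the opening and the grip force at its end, in the units of the state.
- r.observe(): the state, without advancing time (a new reading comes with each control period).
- r.get_image(name): name is "scene" or "top" or "wrist"; returns the picture (420x560x3 uint8, blue, green, red); there is no depth.
- r.get_calibration(name): a dict with "intrinsics" (3x3 intrinsics, pixels), "view" (4x4, takes a point from world to camera coordinates); the wrist camera has in their place "tool_from_camera" (4x4, takes a point from camera to tool coordinates, whose origin is the TCP and whose axes are the flange's). Camera axes: x right, y down, z forward; pixel columns grow to the right and rows downward; lengths in m; the calibration is good to about 2 mm. A picture is of the moment at which its call begins: read the wrist's pose just before it. get_calibration takes no time and is no camera call.
- r.job_done(): hands the job in; it is judged then, once.
Trained networks look in the newest picture that a camera, given by its name, has taken for a name from the list of things; names that differ only in an ending like _2 or _b are one class to them, and where a whole thing is asked for, a point or a joint stands for the part that bears it (a point fixed in the world has none). Each returns a list of dicts, best first, with "score" (0 to 1); they miss things now and then, are a little off and sometimes report something else, mostly with a low value. They report only what shows in the picture. A call takes as long as a camera call.
- r.look_for(target, camera): "at" ([column, row] in pixels, amid what is visible of it).
- r.pinpoint(target, camera): "at" ([column, row] in pixels: a listed point, or the origin of a listed thing).
The state is a dict: "time_s": time; "joints": joint angles; "joint_vel": joint speeds; "joint_torque": joint torques, N m; "ee_pos": TCP position; "eef_rot": TCP orientation; "wrist_force": force on the tool from outside, world axes, zero at the start; "wrist_torque": the same for the moment, N m; "width": finger opening in m; "gripper_force": force on a finger pad.
Only numpy, scipy, OpenCV 4.12 (cv2) and the standard library are available. Lean on these libraries where they do the work, as an engineer would, in place of code of your own. Each camera call takes 0.05 s, during which the arm holds its last target. There are 200 camera calls.

## Working session

There is one attempt and no reset: what is moved stays moved. The work goes in short steps, Python scripts to look and compute and a tool call to move; the robot and the scene stay as the last step left them, time stands still between calls to the robot, and variables do not carry over. Pictures are saved under pics/ and viewed, at most 10 in all, crops included, and the job is handed in when it is done.

Besides the shell and the picture viewer there is one more tool, called after "Request:" as name(argument=value, ...) on one line, values as JSON. move_arm: Moves the arm, as the interface text tells. Its arguments: {"type":"object","properties":{"rows":{"type":"string"},"fingers":{"type":"number"}},"required":["rows"]}

```bash
mkdir -p pics
cat > h.py <<'E'
import numpy as np, cv2
from rig import r
from scipy.spatial.transform import Rotation as R
def snap(c,n):
    s=r.observe(); im=r.get_image(c); cv2.imwrite(f'pics/{n}.png',im); return s,im
def ray(c,px,s=None):
    k=r.get_calibration(c); d=np.linalg.inv(k['intrinsics'])@[px[0],px[1],1]
    if c=='wrist':
        T=np.eye(4);T[:3,:3]=R.from_quat(s['eef_rot']).as_matrix();T[:3,3]=s['ee_pos'];C=T@k['tool_from_camera']
    else: C=np.linalg.inv(k['view'])
    return C[:3,3],C[:3,:3]@d
def at_z(c,px,z,s=None):
    o,d=ray(c,px,s); return o+d*(z-o[2])/d[2]
def proj(c,P,s=None):
    k=r.get_calibration(c)
    if c=='wrist':
        T=np.eye(4);T[:3,:3]=R.from_quat(s['eef_rot']).as_matrix();T[:3,3]=s['ee_pos'];V=np.linalg.inv(T@k['tool_from_camera'])
    else: V=k['view']
    P=np.atleast_2d(P);q=(V[:3,:3]@P.T+V[:3,3:4]);q=k['intrinsics']@q;return (q[:2]/q[2]).T
E
python3 - <<'E'
from h import *
np.set_printoptions(precision=4,suppress=True)
s,a=snap('top','top1');
for c in ('top','scene'):
    if c=='scene': _,b=snap('scene','scene1')
    for t in ('upper_frame','long_base','short_base','dish_a'):
        for f in ('pinpoint','look_for'):
            for d in getattr(r,f)(t,c)[:2]:
                print(c,f,t,np.array(d['at']),round(d['score'],2),at_z(c,d['at'],0))
print(s)
print(ray('top',(280,210)),ray('scene',(280,210)))
E
```

```text
top pinpoint upper_frame [371.5 177.3] 0.92 [ 0.6071 -0.2447  0.    ]
top look_for upper_frame [376.2 177.4] 0.69 [ 0.6065 -0.258   0.    ]
top pinpoint long_base [163.8 252.9] 0.98 [0.4059 0.3479 0.    ]
top look_for long_base [163.8 252.6] 0.67 [0.4068 0.348  0.    ]
top pinpoint short_base [230.2 250.7] 0.74 [0.408  0.1605 0.    ]
top look_for short_base [231.4 251.6] 0.94 [0.4054 0.1571 0.    ]
top pinpoint dish_a [155.5 254.1] 0.63 [0.4031 0.3714 0.    ]
top look_for dish_a [154.1 257.4] 0.59 [0.3939 0.3753 0.    ]
scene pinpoint upper_frame [379.7 261.7] 0.71 [ 0.5888 -0.2446  0.    ]
scene pinpoint upper_frame [190.  161.4] 0.42 [0.3907 0.358  0.    ]
scene look_for upper_frame [384.8 248.8] 0.81 [ 0.6276 -0.2237  0.    ]
scene pinpoint long_base [191.6 160.6] 0.74 [0.3962 0.3581 0.    ]
scene look_for long_base [191.5 161.4] 0.94 [0.3943 0.3553 0.    ]
scene pinpoint short_base [229.9 198.9] 0.56 [0.4031 0.1629 0.    ]
scene pinpoint dish_a [193.2 159.8] 0.5 [0.4018 0.3581 0.    ]
scene look_for dish_a [191.4 158.6] 0.57 [0.4001 0.3657 0.    ]
{'time_s': 0.0, 'joints': array([-1.2518,  0.5765,  0.0249,  1.4379, -0.015 ,  1.129 , -0.0565]), 'joint_vel': array([-0.0006, -0.0006,  0.0015, -0.0005, -0.0002, -0.002 , -0.0014]), 'joint_torque': array([ -0.0005, -76.5775,   2.2504, -28.5966,   0.0154,   0.0126,
        -0.    ]), 'ee_pos': array([0.2644, 0.6206, 0.2305]), 'eef_rot': array([ 0.2   ,  0.9798, -0.0008, -0.0001]), 'wrist_force': array([0.2289, 1.3365, 0.026 ]), 'wrist_torque': array([ 0.0362,  0.0555, -0.0097]), 'gripper_force': 0.0, 'width': 0.08538551426927139}
(array([ 0.4095, -0.0021,  1.1411]), array([ 0.0961,  0.0175, -0.9952])) (array([-0.0591, -0.6844,  1.1052]), array([ 0.3832,  0.5092, -0.7708]))
```

View pics/top1.png

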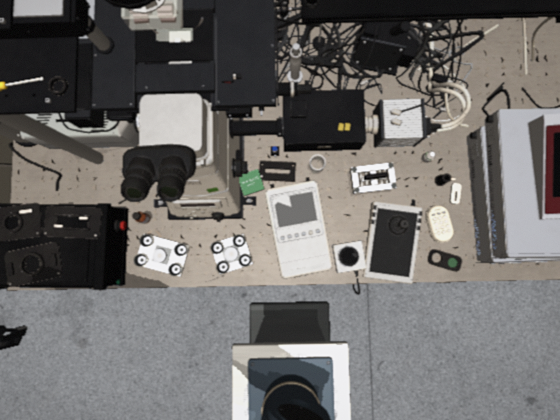

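View pics/scene1.png

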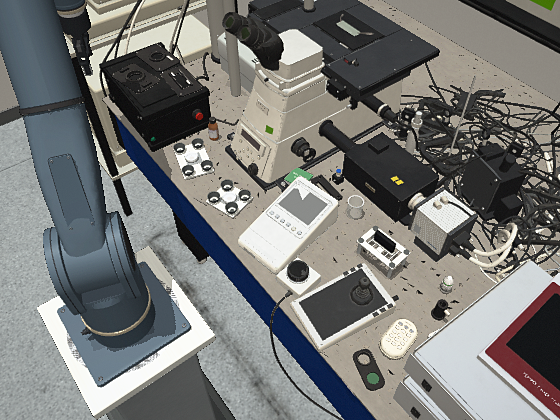

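The top view shows the frame at about (374,178), the long base at (162,254) on the left, the short base at (231,254), and the microscope behind the two bases. The scene view agrees: frame (384,250), long base (192,160).

Run:
```python
from h import *
np.set_printoptions(precision=4,suppress=True)
k=r.get_calibration('wrist');print(k)
s=r.observe();M=R.from_quat(s['eef_rot']).as_matrix();print(M)
for z in(.2,.35,.45): print(z,[at_z('top',p,z) for p in((120,190),(190,190),(225,205))])
a=cv2.imread('pics/top1.png');b=cv2.imread('pics/scene1.png')
o=np.hstack([cv2.resize(a[225:285,125:265],None,fx=2.8,fy=2.8,interpolation=2),cv2.resize(a[150:210,305:445],None,fx=2.8,fy=2.8,interpolation=2)])
cv2.imwrite('pics/c1.png',o);print(o.shape)
```

```text
{'intrinsics': array([[325.8685,   0.    , 283.8325],
       [  0.    , 325.8685, 211.1126],
       [  0.    ,   0.    ,   1.    ]]), 'tool_from_camera': array([[ 0.0004, -0.9549, -0.297 ,  0.0752],
       [ 1.    ,  0.0005, -0.0003,  0.0011],
       [ 0.0004, -0.297 ,  0.9549, -0.1428],
       [ 0.    ,  0.    ,  0.    ,  1.    ]])}
[[-0.92   0.392  0.   ]
 [ 0.392  0.92  -0.   ]
 [-0.     0.    -1.   ]]
0.2 [array([0.5567, 0.3916, 0.2   ]), array([0.5527, 0.2256, 0.2   ]), array([0.5152, 0.1432, 0.2   ])]
0.35 [array([0.5332, 0.3288, 0.35  ]), array([0.5299, 0.1893, 0.35  ]), array([0.4983, 0.1201, 0.35  ])]
0.45 [array([0.5176, 0.287 , 0.45  ]), array([0.5147, 0.1651, 0.45  ]), array([0.4871, 0.1046, 0.45  ])]
(168, 784, 3)
```

View pics/c1.png

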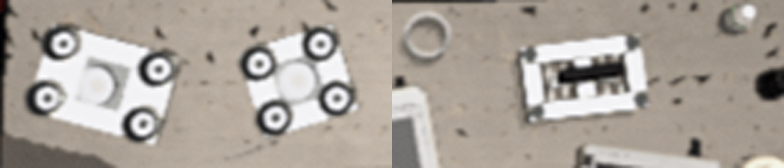

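The crop shows the long base's cups at (62,43), (157,69), (143,124) and (45,98), and the frame's deck corners at (530,54), (633,43), (641,100) and (533,112).

Run:
```python
from h import *
np.set_printoptions(precision=4,suppress=True)
for n,pts,ox,oy,u0,z in(('base',[(62,43),(157,69),(143,124),(45,98)],125,225,0,.024),('frame',[(530,54),(633,43),(641,100),(533,112)],305,150,392,.052)):
    P=np.array([at_z('top',(ox+(u-u0)/2.8,oy+v/2.8),z) for u,v in pts])
    c=P.mean(0);l=(P[0]+P[3]-P[1]-P[2])/2;w=(P[0]+P[1]-P[2]-P[3])/2
    print(n,c,np.linalg.norm(l),np.linalg.norm(w),'long axis deg',np.degrees(np.arctan2(l[1],l[0])),'short',np.degrees(np.arctan2(w[1],w[0])))
```

```text
base [0.401  0.3474 0.024 ] 0.0995056247101382 0.0555451642350632 long axis deg 73.93626988835896 short -15.583763266484226
frame [ 0.5972 -0.2394  0.052 ] 0.1029298761592365 0.05668688104009905 long axis deg 94.8924678733813 short 2.843215050057713
```

Request:
move_arm(rows="-4 -4 0 8;-8 -8 0 15;-12 -12 0 22;-16 -16 0 30;-20 -20 0 30;-20.4 -20.8 0 30;-20.4 -20.8 0 30;-20.4 -20.8 0 30", fingers=8.5)

```text
time_s: 1.7
ee_pos: [0.3712, 0.3491, 0.2317]
eef_rot: [0.448, 0.894, 0.0, 0.0]
wrist_force: [-1.4, 0.6, -0.1]
width: 0.0853
gripper_force: 0.0
```

Run:
```python
from h import *
np.set_printoptions(precision=4,suppress=True)
s,a=snap('wrist','w1');print(s['ee_pos'],s['eef_rot'],s['joint_vel'],s['time_s'])
for t in ('long_base','dish_a'):
    for d in r.pinpoint(t,'wrist')[:2]: print(t,d,at_z('wrist',d['at'],0.0,s))
import json;json.dump({k:np.array(v).tolist() for k,v in s.items()},open('w1.json','w'))
```

```text
[0.3712 0.3491 0.2317] [0.4477 0.8942 0.0004 0.    ] [-0.031   0.0192 -0.0276 -0.0227 -0.0064 -0.0004 -0.0048] 1.7
long_base {'at': [304.3, 190.0], 'score': 0.83} [0.4003 0.3527 0.    ]
dish_a {'at': [310.9, 188.6], 'score': 0.67} [0.4055 0.3587 0.    ]
```

View pics/w1.png

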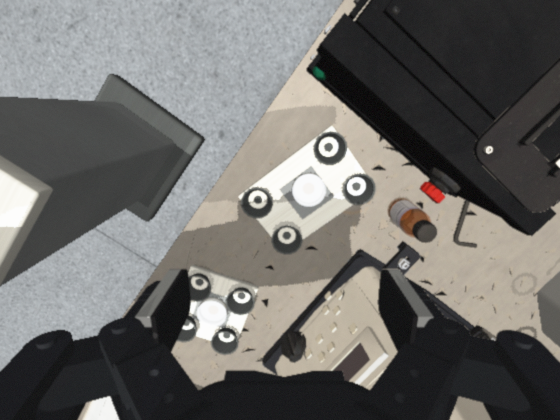

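The wrist view shows the long base with cups near (331,147), (357,187), (287,236) and (258,201). The dish is in the middle at (309,188), and the look-alike is below left.

Run:
```python
from h import *
import json
np.set_printoptions(precision=4,suppress=True)
s=json.load(open('w1.json'));g=cv2.imread('pics/w1.png',0)
rim=[];fl=[]
for u,v in((331,147),(357,187),(287,236),(258,201)):
    p=g[v-24:v+25,u-24:u+25]; n,l,st,c=cv2.connectedComponentsWithStats((p<75).astype('uint8'))
    i=1+np.argmax(st[1:,4]); ct,_=cv2.findContours((l==i).astype('uint8'),cv2.RETR_CCOMP,cv2.CHAIN_APPROX_NONE)
    big=max(ct,key=cv2.contourArea);(x,y),rad=cv2.minEnclosingCircle(big)
    n2,l2,st2,c2=cv2.connectedComponentsWithStats(((p>=75)).astype('uint8')); j=[k for k in range(1,n2) if np.linalg.norm(c2[k]-24)<8 and st2[k,4]<300]
    k=max(j,key=lambda k:st2[k,4]) if j else 0
    rim.append((u-24+x,v-24+y)); fl.append(c2[k]+[u-24,v-24]); print(rim[-1],rad,fl[-1],st2[k])
for q,z in((rim,.024),(fl,.008),(fl,.024)):
    P=np.array([at_z('wrist',p,z,s) for p in q]);c=P.mean(0)
    # cups 0,1 pair is one end? compute sides
    l=(P[0]+P[1]-P[2]-P[3])/2;w=(P[0]+P[3]-P[1]-P[2])/2
    print(z,c,np.linalg.norm(l),np.linalg.norm(w),np.degrees(np.arctan2(l[1],l[0])),np.degrees(np.arctan2(w[1],w[0])))
```

```text
(329.73595428466797, 147.5337085723877) 14.941017150878906 [331.8507 148.9097] [  8  10  30  30 288]
(358.7596683502197, 188.9254150390625) 14.353082656860352 [363.4056 190.7149] [ 12   4  37  37 249]
(286.7608699798584, 239.67391395568848) 14.242963790893555 [286.4467 242.6124] [  0   0  49  41 338]
(256.45495414733887, 203.23873901367188) 14.71642780303955 [255.319  206.7362] [  8  13  30  27 326]
0.024 [0.4023 0.3531 0.024 ] 0.09999660034043828 0.055958900242384764 74.33233173674087 164.18780894315768
0.008 [0.4088 0.3491 0.008 ] 0.10979190620308356 0.059873027298154156 73.71119931520731 165.71811881495552
0.024 [0.4052 0.3518 0.024 ] 0.10499989677276232 0.05725979175687548 73.71119931520728 165.71811881495546
```

The rim fit matches the given sizes (100.0 x 56.0 mm). The base is at about (0.402, 0.352) with yaw -15.7°. Next I go to the frame.

Request:
move_arm(rows="-4 -1.8 0 0;-8 -3.6 0 0;-12 -5.4 0 5;-16 -6.7 0 10;-20 -8 0 15;-24.1 -9.4 0 20;-29 -10.3 0 25;-34 -11.2 0 30;-39 -12 0 33;-44 -12.8 0 33;-49 -13.7 0 33;-54 -14.5 0 33")

```text
time_s: 3.05
ee_pos: [0.5791, -0.1664, 0.2309]
eef_rot: [0.681, 0.732, 0.0, -0.0]
wrist_force: [0.7, -0.2, 0.8]
width: 0.0849
gripper_force: 0.0
```

Run:
```python
from h import *
np.set_printoptions(precision=4,suppress=True)
s=r.observe();print(s['ee_pos'],s['eef_rot'],s['joint_vel'],s['joints'])
```

```text
[ 0.5791 -0.1664  0.2309] [ 0.6815  0.7318  0.0001 -0.0002] [ 0.8412  0.5125 -0.052  -0.8767 -0.1669  0.3919  0.7109] [-0.0814  0.5022  0.4493  1.6493 -0.2443  1.0463  0.514 ]
```

Request:
move_arm(rows="-4 1.6 2 0;-4 1.6 5 0;-4 1.6 5 0;-4 1.6 5 0")

```text
time_s: 3.45
ee_pos: [0.5965, -0.2031, 0.181]
eef_rot: [0.682, 0.732, -0.0, -0.001]
wrist_force: [-0.5, -0.8, 0.7]
width: 0.0852
gripper_force: 0.0
```

Run:
```python
from h import *
np.set_printoptions(precision=4,suppress=True)
s,a=snap('wrist','w2');print(s['ee_pos'],s['eef_rot'],s['joint_vel'],s['time_s'])
for d in r.pinpoint('upper_frame','wrist')[:2]: print(d,at_z('wrist',d['at'],0.0,s))
import json;json.dump({k:np.array(v).tolist() for k,v in s.items()},open('w2.json','w'))
```

```text
[ 0.5965 -0.2031  0.181 ] [ 0.6818  0.7316 -0.0002 -0.001 ] [-0.0114 -0.0367  0.0129 -0.0167  0.0024  0.0022  0.0015] 3.45
{'at': [284.1, 224.1], 'score': 0.69} [ 0.6002 -0.2413  0.    ]
```

View pics/w2.png

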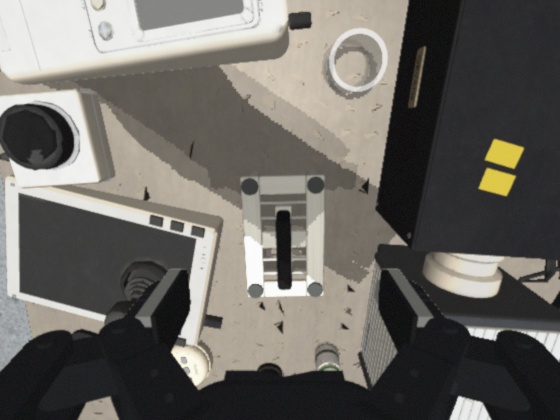

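The frame is centred, with leg tops at (249,186), (315,186), (316,291) and (256,290). The plate top runs (284,211)–(285,288).

Run:
```python
from h import *
import json
np.set_printoptions(precision=4,suppress=True)
s=json.load(open('w2.json'))
P=np.array([at_z('wrist',p,.052,s) for p in((249.5,186),(315.5,186),(316,291),(256.5,290))]);c=P.mean(0)
l=(P[0]+P[1]-P[2]-P[3])/2;w=(P[1]+P[2]-P[0]-P[3])/2
print(P,c,np.linalg.norm(l),np.linalg.norm(w),np.degrees(np.arctan2(l[1],l[0])),np.degrees(np.arctan2(w[1],w[0])))
g=cv2.imread('pics/w2.png',0); m=np.zeros_like(g); m[200:300,265:305]=(g[200:300,265:305]<40)
n,L,st,cc=cv2.connectedComponentsWithStats(m);i=1+np.argmax(st[1:,4]);print(st[i],cc[i])
b=cv2.minAreaRect(np.argwhere(L==i)[:,::-1].astype(np.float32));print(b)
q=[at_z('wrist',p,.089,s) for p in cv2.boxPoints(b)];print(np.array(q),np.mean(q,0))
M=R.from_quat(s['eef_rot']).as_matrix();print(np.degrees(np.arctan2(M[1,1],M[0,1])))
```

```text
[[ 0.5671 -0.1907  0.052 ]
 [ 0.6232 -0.1867  0.052 ]
 [ 0.6338 -0.2877  0.052 ]
 [ 0.5776 -0.2906  0.052 ]] [ 0.6004 -0.2389  0.052 ] 0.10102122702834286 0.05626508805877686 96.0085124355187 3.5609322257325404
[276 211  15  77 982] [283.3951 248.3961]
((283.4058532714844, 249.01605224609375), (76.242431640625, 13.778753280639648), 88.45184326171875)
[[ 0.5908 -0.2     0.089 ]
 [ 0.6012 -0.1989  0.089 ]
 [ 0.6078 -0.2635  0.089 ]
 [ 0.5966 -0.2646  0.089 ]] [ 0.5991 -0.2318  0.089 ]
4.036334025058979
```

Request:
move_arm(rows="-2 0.1 0 -1.5;-3.55 0.1 2 -1.5;-3.55 0.1 4 -1.5;-3.55 0.1 6 -1.5;-3.55 0.1 6 -1.5;-3.55 0.1 6 -1.5")

```text
time_s: 4.15
ee_pos: [0.6005, -0.2396, 0.1228]
eef_rot: [0.672, 0.74, 0.0, 0.001]
wrist_force: [-0.3, -0.3, -0.2]
width: 0.0849
gripper_force: 0.0
```

Run:
```python
from h import *
np.set_printoptions(precision=4,suppress=True)
s,a=snap('wrist','w3');print(s['ee_pos'],s['eef_rot'],s['joint_vel'],s['time_s'],s['wrist_force'])
M=R.from_quat(s['eef_rot']).as_matrix();print(np.degrees(np.arctan2(M[1,1],M[0,1])), M.T@(np.array([.6,-.2385,.058])-s['ee_pos']))
```

```text
[ 0.6005 -0.2396  0.1228] [0.6724 0.7402 0.0004 0.0006] [ 0.001  -0.0122  0.0084 -0.0141 -0.0004 -0.0017  0.0003] 4.15 [-0.3499 -0.2761 -0.2215]
5.495736709418279 [ 0.0011 -0.0004  0.0648]
```

View pics/w3.png

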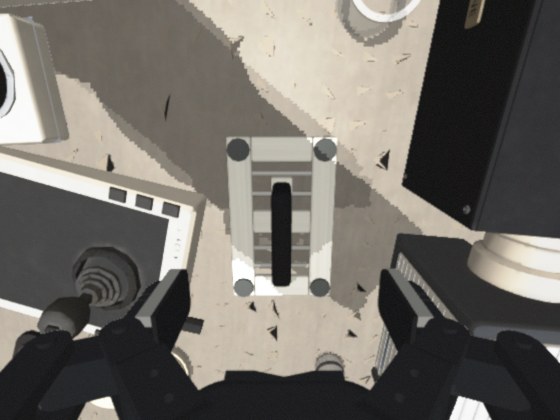

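The plate is upright in the image at column 282, centred between the fingers and aligned with them. I descend and close.

Request:
move_arm(rows="0.1 0 3 0;0.1 0 5 0;0.1 0 6.4 0;0.1 0 6.4 0;0.1 0 6.4 0")

```text
time_s: 4.7
ee_pos: [0.6002, -0.2395, 0.0584]
eef_rot: [0.673, 0.74, 0.0, 0.001]
wrist_force: [0.7, 0.0, 1.0]
width: 0.0851
gripper_force: 0.0
```

Request:
move_arm(rows="0 0 0 0;0 0 0 0;0 0 0 0;0 0 0 0;0 0 0 0;0 0 0 0;0 0 0 0;0 0 0 0;0 0 0 0;0 0 0 0", fingers=0)

```text
time_s: 5.7
ee_pos: [0.5996, -0.2392, 0.0574]
eef_rot: [0.673, 0.74, 0.0, 0.0]
wrist_force: [-1.8, 0.3, 4.4]
width: 0.0114
gripper_force: 61.4
```

Request:
move_arm(rows="0 0 -3 0;0 0 -7 0;0 0 -11 0;0 0 -15 0;0 0 -16 0;0 0 -16 0;0 0 -16 0")

```text
time_s: 6.4
ee_pos: [0.5988, -0.2384, 0.2151]
eef_rot: [0.673, 0.74, -0.0, -0.001]
wrist_force: [0.7, 0.6, -4.7]
width: 0.0115
gripper_force: 60.6
```

Run:
```python
from h import *
np.set_printoptions(precision=4,suppress=True)
s=r.observe();print(s['ee_pos'],s['joint_vel'],s['wrist_force'],s['wrist_torque'])
M=R.from_quat(s['eef_rot']).as_matrix();p=s['ee_pos'];print(np.degrees(np.arctan2(M[1,1],M[0,1])))
for w in((.45,.1),(.405,.2),(.40,.30),(.402,.352)): print(w,100*(M.T@(np.array([*w,.22])-p)))
```

```text
[ 0.5988 -0.2384  0.2151] [ 0.0006  0.0156 -0.0032  0.0089 -0.0005  0.0007 -0.002 ] [ 0.6675  0.6058 -4.7247] [ 0.0116 -0.0169  0.0329]
5.439824808830519
(0.45, 0.1) [ 35.1002 -11.603   -0.4002]
(0.405, 0.2) [ 45.4817 -15.1347  -0.3747]
(0.4, 0.3) [ 55.4841 -14.6845  -0.3603]
(0.402, 0.352) [ 60.6417 -13.9924  -0.3541]
```

Request:
move_arm(rows="3 -1 -0.4 0;7 -2.3 -0.4 0;11 -3.6 -0.4 0;15 -5 -0.4 0;19 -6.3 -0.4 0;23 -7.6 -0.4 3;27 -9 -0.4 6;31 -10.3 -0.4 9;35 -11.6 -0.4 12;38.5 -12.8 -0.4 15;42 -14 -0.4 18;45.5 -15.1 -0.4 21.2")

```text
time_s: 7.6
ee_pos: [0.4042, 0.2004, 0.2195]
eef_rot: [0.798, 0.603, -0.002, 0.0]
wrist_force: [1.3, 1.0, -4.2]
width: 0.0115
gripper_force: 60.4
```

Run:
```python
from h import *
np.set_printoptions(precision=4,suppress=True)
s=r.observe();print(s['ee_pos'],s['joint_vel'],s['wrist_force'],s['wrist_torque'])
M=R.from_quat(s['eef_rot']).as_matrix();p=s['ee_pos'];print(np.degrees(np.arctan2(M[1,1],M[0,1])))
for w in((.40,.30),(.402,.352)): print(w,100*(M.T@(np.array([*w,.22])-p)))
```

```text
[0.4042 0.2004 0.2195] [-0.8308  0.0235  0.0385 -0.0273 -0.0234  0.0055 -1.3328] [ 1.2667  0.9752 -4.2084] [ 0.0831 -0.0296 -0.004 ]
-15.881251212729453
(0.4, 0.3) [ 9.4691 -3.1275 -0.072 ]
(0.402, 0.352) [14.5254 -4.3581 -0.0844]
```

Request:
move_arm(rows="4 -1.2 0 0;8 -2.4 0 0;11 -3.3 0 0;13.5 -4 0 0;14.5 -4.3 2 0;14.5 -4.3 5 0;14.5 -4.3 8 0;14.5 -4.3 8 0;14.5 -4.3 8 0;14.5 -4.3 8 0")

```text
time_s: 8.6
ee_pos: [0.4049, 0.3508, 0.1421]
eef_rot: [0.798, 0.603, 0.0, 0.0]
wrist_force: [0.2, 0.7, -3.2]
width: 0.0114
gripper_force: 60.2
```

Run:
```python
from h import *
np.set_printoptions(precision=4,suppress=True)
s,a=snap('wrist','w4');snap('top','t4');_,b=snap('scene','s4')
print(s['ee_pos'],s['eef_rot'],s['joint_vel'],s['time_s'],s['wrist_force'])
M=R.from_quat(s['eef_rot']).as_matrix();p=s['ee_pos'];yaw=np.degrees(np.arctan2(M[1,1],M[0,1]));print(yaw)
import json;json.dump({k:np.array(v).tolist() for k,v in s.items()},open('w4.json','w'))
# overlay predicted rim circles of base and held-frame feet
def corners(c,yw,z): 
    t=np.radians(yw);A=np.array([[np.cos(t),-np.sin(t)],[np.sin(t),np.cos(t)]])
    return [np.array([*(np.array(c)+A@[i*.028,j*.05]),z]) for i in(1,-1) for j in(1,-1)]
th=np.linspace(0,2*np.pi,40)
for q in corners((.402,.352),-15.7,.024):
    pt=proj('wrist',np.c_[q[0]+.016*np.cos(th),q[1]+.016*np.sin(th),0*th+.024],s);cv2.polylines(a,[pt.astype(int)],1,(0,0,255),1)
for q in corners(p[:2],yaw,p[2]-.0574):
    pt=proj('wrist',np.c_[q[0]+.005*np.cos(th),q[1]+.005*np.sin(th),0*th+q[2]],s);cv2.polylines(a,[pt.astype(int)],1,(0,255,0),1)
cv2.imwrite('pics/w4o.png',a)
```

```text
[0.4049 0.3508 0.1421] [0.7976 0.6032 0.0004 0.0001] [-0.0031 -0.015   0.0017 -0.0056 -0.001  -0.0027  0.0008] 8.6 [ 0.1823  0.6804 -3.1507]
-15.804151985715654
```

View pics/w4o.png

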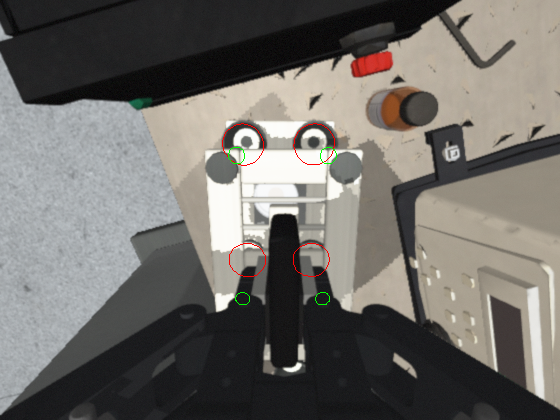

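The far cups are at about (246,141) and (314,140), with overlay rims within 3 px. The leg tops are at (222,168) and (345,167).

Run:
```python
from h import *
import json
np.set_printoptions(precision=4,suppress=True)
s=json.load(open('w4.json'));M=R.from_quat(s['eef_rot']).as_matrix();p=np.array(s['ee_pos'])
a=cv2.imread('pics/w4.png')
T=lambda P:100*(M.T@(P-p))
L=[at_z('wrist',q,p[2]-.0574+.052,s) for q in((222,168),(345,167))]
C=[at_z('wrist',q,.024,s) for q in((245,141.5),(314,141))]
for n,P in(('legs',L),('cups',C)): print(n,[T(x) for x in P],T(np.mean(P,0)),np.linalg.norm(P[0]-P[1]),np.degrees(np.arctan2(*(P[1]-P[0])[1::-1])))
t=cv2.imread('pics/t4.png');c=cv2.imread('pics/s4.png')
o=np.hstack([cv2.resize(a[110:200,190:370],(396,198)),cv2.resize(c[110:200,140:250],(396,324))[:198]])
o=np.vstack([o,np.hstack([cv2.resize(c[110:200,140:250],(396,324)),cv2.resize(t[210:300,110:220],(396,324))])])
cv2.imwrite('pics/c4.png',o)
```

```text
legs [array([ 5.1311, -2.7512,  0.5414]), array([5.179 , 2.8747, 0.5449])] [5.1551 0.0618 0.5431] 0.05626182993569433 -15.316896827751947
cups [array([ 5.2871, -2.977 , 11.8065]), array([ 5.3277,  2.4469, 11.8099])] [ 5.3074 -0.265  11.8082] 0.05423996278860052 -15.37557188508062
```

View pics/c4.png

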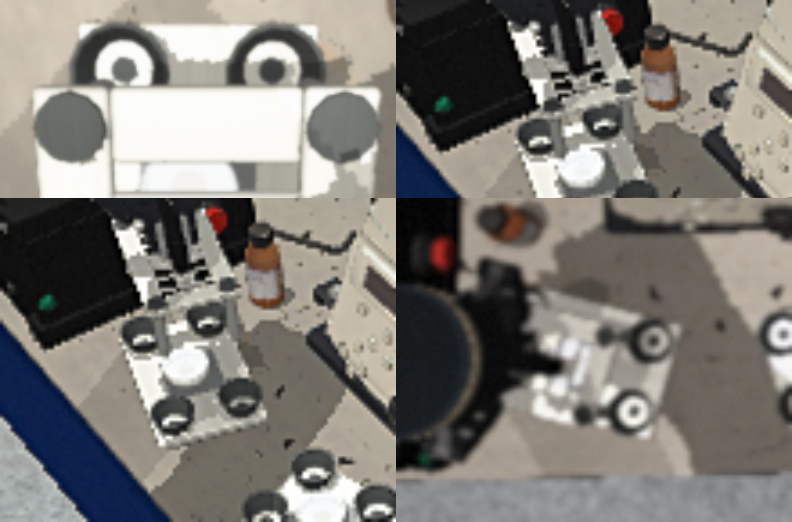

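Legs relative to cups: +0.15 cm needed along tool x and -0.33 cm along tool y. I correct that and lower to rim height.

Request:
move_arm(rows="0.1 -0.3 1 0;0.1 -0.3 3 0;0.1 -0.3 5 0;0.1 -0.3 5.6 0;0.1 -0.3 5.6 0;0.1 -0.3 5.6 0")

```text
time_s: 9.35
ee_pos: [0.402, 0.3527, 0.0858]
eef_rot: [0.798, 0.603, 0.0, -0.0]
wrist_force: [0.5, -0.3, -3.7]
width: 0.0112
gripper_force: 60.2
```

Run:
```python
from h import *
np.set_printoptions(precision=4,suppress=True)
s,a=snap('wrist','w5');_,c=snap('scene','s5');_,t=snap('top','t5')
print(s['ee_pos'],s['wrist_force'],s['joint_vel'])
o=np.hstack([cv2.resize(c[110:200,140:250],(396,324)),cv2.resize(t[220:290,125:210],(396,324))])
cv2.imwrite('pics/c5.png',np.vstack([o,cv2.resize(a[100:240,180:400],(792,270),interpolation=2)]))
```

```text
[0.402  0.3527 0.0858] [ 0.5112 -0.3215 -3.7027] [-0.0014 -0.0113  0.0035 -0.0049 -0.0004 -0.0008 -0.0024]
```

View pics/c5.png

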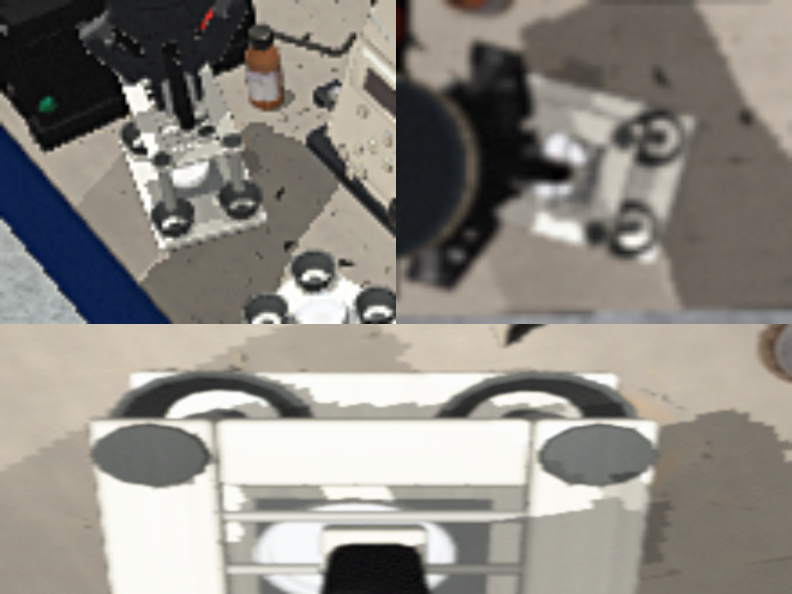

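The scene crop shows the legs standing over or in the cup mouths with the dish in place. No contact force yet, so I lower slowly.

Request:
move_arm(rows="0 0 0.3 0;0 0 0.6 0;0 0 0.9 0;0 0 1.2 0;0 0 1.5 0;0 0 1.7 0;0 0 1.8 0;0 0 1.8 0")

```text
time_s: 10.3
ee_pos: [0.4017, 0.3524, 0.0671]
eef_rot: [0.797, 0.603, -0.0, 0.0]
wrist_force: [0.0, 1.0, -3.7]
width: 0.0115
gripper_force: 60.2
```

Feet are about 2 mm above the cup floors and free of contact. I continue down.

Request:
move_arm(rows="0 0 0.1 0;0 0 0.15 0;0 0 0.2 0;0 0 0.22 0;0 0 0.22 0;0 0 0.22 0")

```text
time_s: 10.9
ee_pos: [0.4017, 0.3526, 0.0654]
eef_rot: [0.797, 0.603, 0.0, -0.0]
wrist_force: [-2.3, -0.5, 3.8]
width: 0.011
gripper_force: 61.4
```

The frame seated at exactly the expected height (TCP 0.0654), and the vertical force reversed. I release and retreat.

Request:
move_arm(rows="0 0 0 0;0 0 0 0;0 0 0 0;0 0 0 0;0 0 0 0;0 0 0 0", fingers=6)

```text
time_s: 11.5
ee_pos: [0.4017, 0.3525, 0.0651]
eef_rot: [0.797, 0.603, 0.0, 0.0]
wrist_force: [-0.3, 0.4, -0.2]
width: 0.0598
gripper_force: 0.0
```

Request:
move_arm(rows="0 0 -1 0;0 0 -3 0;0 0 -6 0;0 0 -10 0;0 0 -14 0;0 0 -16 0;0 0 -16 0;0 0 -16 0")

```text
time_s: 12.3
ee_pos: [0.4015, 0.3525, 0.2255]
eef_rot: [0.797, 0.603, 0.0, -0.0]
wrist_force: [0.7, -0.2, -0.1]
width: 0.0604
gripper_force: 0.0
```

Run:
```python
from h import *
np.set_printoptions(precision=4,suppress=True)
s,a=snap('wrist','w6');_,c=snap('scene','s6')
print(s['ee_pos'],s['wrist_force'],s['width'],s['time_s'])
for t in('upper_frame','long_base','dish_a'):
  for d in r.pinpoint(t,'scene')[:1]: print(t,d)
o=np.hstack([cv2.resize(c[110:200,140:250],(396,324)),cv2.resize(a[100:380,110:450],(396,324))])
cv2.imwrite('pics/c6.png',o)
```

```text
[0.4015 0.3525 0.2255] [ 0.6788 -0.1966 -0.0827] 0.060373920940507794 12.3
upper_frame {'at': [192.5, 161.3], 'score': 0.64}
dish_a {'at': [192.5, 159.5], 'score': 0.56}
```

View pics/c6.png

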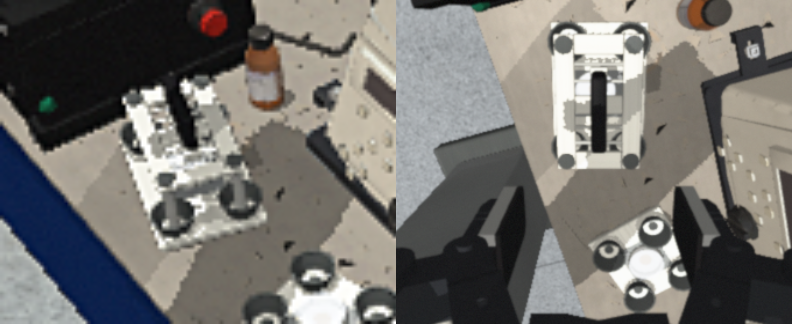

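The frame stands level in all four cups of the long base with the dish under it, and the gripper is well clear.

```bash
python3 -c "
from rig import r
print(r.job_done())"
```

```text
the job is handed in; nothing more can be done
None
```

I stacked the frame on the long base over the dish, let go only once its feet were down in the cups, and handed the job in at about 12 s; the last pictures show it level in the cups.

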